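Seat the matching filter cell on its detector port and hold it home

ROBOT

A 6-joint arm with a two-finger parallel gripper is mounted at the origin on a cart in front of the work surface, level with it; the furniture and walls round the work are solid. World frame = base frame: x ahead of the robot, y to its left, z up, the work surface at z = 0. Lengths are in m, angles in rad, forces in N, time in s.
With the tool pointing down it reaches from about 0.375 to 0.925 m from the base axis. Payload 5.7 kg.
Tool frame: the origin (TCP) lies midway between the tips of the shut fingers; the grasp point (between the pads) lies 19 mm behind it; z points along the fingers, y is the line along which they close (so a half turn about z gives the same grasp; the last joint's range is limited). The gripper opens to 88 mm and grips with 3 to 60 N. Pads are 20 mm wide; open, the fingers measure 115 mm over their backs; the gripper's body (75 mm by 178 mm) begins 61 mm behind the grasp point.
Start: joints at [1.047, 0.359, 1.51, -0, 1.272, -0.115], TCP at [0.238, 0.551, 0.223] pointing down, gripper open.
Joint ranges: [-2.97, 2.97], [-1.01, 2.36], [0.21, 2.38], [-0.96, 4.11], [0.2, 2.71], [-2.98, 2.98]. Speed limits (rad/s): [2.39, 2.39, 3.14, 3.14, 3.14, 3.14].

INTERFACE

Orientations are given as a unit quaternion [x, y, z, w].
In Python, from bench import move_ptp, servo_line, goto_joints, move_gripper, sleep, inverse_kinematics, capture, PlanningError, close_job, spot_in, silhouettes, current_clock, current_joint_pos, current_qvel, current_joint_torque, current_position, current_orientation, current_force, current_torque, current_finger_gap, current_grip_force gives the robot as it stands. Calls block until the motion is done:
- move_ptp(position, orientation): joint-space move of the TCP to a pose.
- servo_line(position, orientation=None, rate=0.15, contact_N=None): straight line of the TCP; orientation=None keeps the orientation; rate is the mean speed in m/s. With contact_N (N) it stops when the force on the tool has changed by that much, and returns True; else False.
- goto_joints(angles): joint-space move.
- move_gripper(opening): finger opening in m; the grip force is fixed at half the most; returns when the fingers have stopped.
- sleep(seconds).
- inverse_kinematics(position, orientation): joint angles nearest the present ones, or None.
- capture(name): name is "scene" or "top" or "wrist"; returns a dict with "image" (420x560x3 uint8, blue, green, red), "range_z" (420x560 float32, m along the optical axis (not along the pixel's ray), 0 where there is no reading), "intrinsics" (3x3 intrinsics, pixels), "k1" (the pictures are not rectified: a ray, as slopes to the right and down, at radius r is drawn at 1 + k1 r^2 times it, then the intrinsics apply), "R" (3x3) and "t" (3): a world point X has camera coordinates R X + t. Camera axes: x right, y down, z forward; pixel columns grow to the right and rows downward; lengths in m; the calibration is good to about 2 mm. A picture is of the moment at which its call begins.
A pose or a line that the arm cannot do raises PlanningError and nothing moves.
- close_job(): hands the job in; it is judged then, once.
Trained networks look in the newest picture that a camera, given by its name, has taken for a name from the list of things; names that differ only in an ending like _2 or _b are one class to them, and where a whole thing is asked for, a point or a joint stands for the part that bears it (a point fixed in the world has none). Each returns a list of dicts, best first, with "conf" (0 to 1); they miss things now and then, are a little off and sometimes report something else, mostly with a low value. They report only what shows in the picture. A call takes as long as a camera call. They do not tell look-alikes from the thing itself.
- spot_in(camera, query): "xy" ([column, row] in pixels, amid what is visible of it).
- silhouettes(camera, query): "region" (420x560 bool, what is visible of it) and "xy" ([column, row] in pixels, amid what is visible of it).
Readings, each from a call of its own:
- current_clock(): time.
- current_joint_pos(): joint angles.
- current_qvel(): joint speeds.
- current_joint_torque(): joint torques, N m.
- current_position(): TCP position.
- current_orientation(): TCP orientation.
- current_force(): force on the tool from outside, world axes, zero at the start.
- current_torque(): the same for the moment, N m.
- current_finger_gap(): finger opening in m.
- current_grip_force(): force on a finger pad.
Only numpy, scipy, OpenCV 4.12 (cv2) and the standard library are available. Lean on these libraries where they do the work, as an engineer would, in place of code of your own. Each camera call takes 0.05 s, during which the arm holds its last target. There are 200 camera calls.

TASK

Pick up the filter cell with the blue band and lower it over the spigot of the port with the blue ring. Turn its knurled collar until one of the keyways hidden inside drops over the pin, then push it fully home against the spring seat. Finish while still gripping it and holding it pushed home (the spring lifts it again if you let go); leave the orange cell and everything else on the bench where they are.

Things in the scene. Friction and masses are not known exactly. Their poses are not given: they have to be found in the camera images.
- blue_cell_centre (a point): Filter cell to fit: upright black knurled collar, 50 mm outside diameter, 40 mm tall, 0.12 kg, blue band and blue glass window at the top, open below. Bore 32.4 mm, 35 mm deep. Three blind keyways 120 deg apart, 7 mm wide, in the lowest 20 mm of the bore; unseen from outside, and this point's axes do not show them. Grip its upper half. Point: on the axis, 20 mm up; z up.
- orange_cell_centre (a point): The same kind of filter cell with an orange band and orange glass window, standing elsewhere on the bench; to be left alone. Point on its axis, half-way up.
- blue_port_top (a point): Centre of the spigot's top face, port with the blue ring; 84 mm above the bench. Fixed: 84 mm square plate 8 mm thick, round grey housing 68 mm in diameter up to 50 mm above the bench, and out of it an upright aluminium spigot 30 mm in diameter, 34 mm tall, its last 6 mm tapering to 23 mm.
- blue_pin_level (a point): Point on the spigot's axis level with the upper side of its pin, 18.5 mm above the housing. The single pin, 5 mm square, juts 5 mm sideways. A cell's underside rests here until a keyway meets the pin: at most a third of a turn, either way, entering within about 0.06 rad. Then it goes down freely 12.5 mm to the spring seat and 6 mm more against the spring.
- blue_home (a point): Centre of the top face of the blue-ringed port's housing, 50 mm above the bench: the cell's underside lies on it when fully home (cell centre then 20 mm above this point).
- blue_seat (a joint): Spring seat of the blue-ringed port, a steel ring round the foot of the spigot (53 mm outside diameter): 0 = up, standing 6 mm above the housing; 0.006 m = pushed flush, where it stops hard. It takes 3 N to begin and 7 N at the end.
- orange_port_top (a point): The same point of the other port, with an orange ring; this port is alike and not used.
- spoon: Black plastic spoon, 151 mm long and 9 mm high, lying on the bench. A bystander.
- jar: Red-lidded sample jar, 63 mm in diameter, 72 mm tall; origin at its underside. A bystander.
- beaker: Tall glass beaker, 58 mm in diameter, 78 mm tall; origin at its underside. A bystander.
Things that resemble listed ones, but are neither listed nor needed, are in the scene too. Leave any yellow look-alike of the part that bears blue_port_top alone.

How it is judged:
On the way, in this order (a step that is already met when the one before it is completed fails the run):
1. the blue-banded cell is picked up (height (world z) of blue_cell_centre above 0.05 m and contact force between the fingers and blue_cell above 1 N), for 0.1 s.
2. it is over the spigot of the blue-ringed port (horizontal distance between blue_cell_centre and blue_home below 0.005 m and z of blue_cell_centre in the frame of blue_home below 0.05 m), for 0.1 s.
At the end, for the whole second after the job is handed in: The blue-banded cell is on the spigot of the blue-ringed port (axis within 4 mm, tilt under 0.09 rad), its underside within 2 mm of the housing's top face with the spring seat pushed down more than 4 mm, and the fingers still hold it there with more than 3 N (z of blue_cell_centre in the frame of blue_home below 0.022 m and horizontal distance between blue_cell_centre and blue_home below 0.004 m and angle between blue_cell_centre's own z axis and vertical below 0.09 rad and value of joint blue_seat above 0.004 m and contact force between the fingers and blue_cell above 3 N); the arm keeps its last pose, push and grip.
It fails at once if the orange cell is displaced by more than 20 mm (distance of orange_cell_centre from where it was at the start of the episode above 0.02 m).
It fails at once if a bystander (spoon, jar, beaker) is displaced by more than 30 mm (distance of any of spoon, jar, beaker from where it was at the start of the episode above 0.03 m).
It also fails if it takes over 64 s, if anything falls off the work surface, if the arm or the gripper's body presses on something with over 40 N, if the wrist force passes 120 N, or if a joint passes its speed limit or range.

## Working session

There is one attempt and no reset: what is moved stays moved. The work goes in short steps, each a Python script; the robot and the scene stay as the last script left them, time stands still between calls to the robot, and variables do not carry over. Pictures are saved under pics/ and viewed, at most 10 in all, crops included, and the job is handed in when it is done.

```bash
mkdir -p pics
cat > h.py <<'E'
import numpy as np, cv2
from bench import *
def ray(c,px):
    K=c["intrinsics"]; p=cv2.undistortPoints(np.array([[px]],float),K,np.array([0,0,0,0,0.]))[0,0]
    r=np.hypot(*p); u=r
    for _ in range(20): u=r/(1+c["k1"]*u*u)
    return np.append(p*(u/r if r>0 else 1),1.)
def at_depth(c,px,d): return c["R"].T@(ray(c,px)*d-c["t"])
def at_z(c,px,z):
    o=-c["R"].T@c["t"]; v=c["R"].T@ray(c,px); return o+v*(z-o[2])/v[2]
def cloud(c,mask):
    rr,cc=np.nonzero(mask&(c["range_z"]>0))
    return np.array([at_depth(c,(x,y),c["range_z"][y,x]) for y,x in zip(rr,cc)])
E
python3 - <<'E'
from h import *
for n in("top","scene"):
    c=capture(n); cv2.imwrite(f"pics/{n}1.png",c["image"])
    print(n,-c["R"].T@c["t"],c["k1"])
    for q in("blue_cell_centre","blue_port_top","blue_home","blue_seat","spoon","jar","beaker"):
        for s in silhouettes(n,q):
            P=cloud(c,s["region"])
            if len(P): print(q,round(s["conf"],2),np.round(s["xy"]),len(P),np.median(P,0).round(3),"top",np.percentile(P[:,2],95).round(3),P[P[:,2]>np.percentile(P[:,2],95)-.005].mean(0).round(3), "bgr",c["image"][s["region"]].mean(0).round())
E
```

```text
top [0.43875847 0.06379731 1.20384217] -0.0051706032307326675
blue_cell_centre 0.55 [250. 271.] 287 [0.455 0.147 0.038] top 0.042 [0.454 0.149 0.04 ] bgr [187. 101.  67.]
blue_cell_centre 0.42 [389. 268.] 350 [ 0.463 -0.225  0.037] top 0.042 [ 0.462 -0.227  0.04 ] bgr [ 54. 111. 164.]
blue_port_top 0.87 [304. 228.] 908 [0.584 0.006 0.042] top 0.084 [0.588 0.003 0.083] bgr [101. 219. 226.]
blue_port_top 0.56 [252. 225.] 877 [0.59  0.148 0.045] top 0.084 [0.596 0.151 0.084] bgr [203. 184. 176.]
blue_home 0.76 [253. 222.] 871 [0.59  0.148 0.046] top 0.084 [0.596 0.151 0.084] bgr [204. 185. 177.]
blue_home 0.76 [304. 223.] 855 [0.583 0.005 0.047] top 0.084 [0.588 0.003 0.084] bgr [104. 222. 228.]
blue_home 0.41 [321. 148.] 446 [ 0.809 -0.039  0.039] top 0.078 [ 0.802 -0.038  0.077] bgr [134. 143. 146.]
blue_seat 0.71 [248. 223.] 155 [0.589 0.153 0.056] top 0.06 [0.594 0.152 0.057] bgr [209. 196. 183.]
blue_seat 0.45 [304. 228.] 172 [0.586 0.005 0.056] top 0.06 [0.586 0.003 0.058] bgr [190. 215. 213.]
spoon 0.53 [296. 267.] 266 [0.475 0.034 0.005] top 0.01 [0.476 0.016 0.007] bgr [64. 64.
[... 603 characters left out ...]
e 0.7 [249. 231.] 902 [0.582 0.135 0.036] top 0.083 [0.592 0.149 0.084] bgr [173. 155. 144.]
blue_home 0.7 [285. 257.] 1173 [ 0.573 -0.01   0.035] top 0.083 [0.584 0.001 0.084] bgr [ 88. 196. 208.]
blue_seat 0.69 [353. 224.] 648 [ 0.784 -0.044  0.054] top 0.078 [ 0.801 -0.035  0.077] bgr [146. 149. 144.]
spoon 0.62 [247. 282.] 254 [0.474 0.009 0.007] top 0.01 [0.475 0.007 0.007] bgr [56. 56. 54.]
jar 0.8 [166. 210.] 674 [0.447 0.339 0.053] top 0.074 [0.452 0.356 0.072] bgr [123. 126. 196.]
jar 0.7 [354. 222.] 685 [ 0.784 -0.043  0.054] top 0.078 [ 0.802 -0.033  0.077] bgr [144. 147. 142.]
beaker 0.81 [354. 222.] 675 [ 0.784 -0.043  0.054] top 0.078 [ 0.801 -0.033  0.077] bgr [144. 148. 143.]
```

View pics/top1.png

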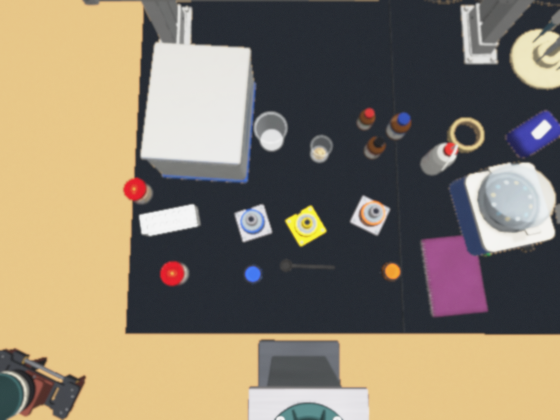

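View pics/scene1.png

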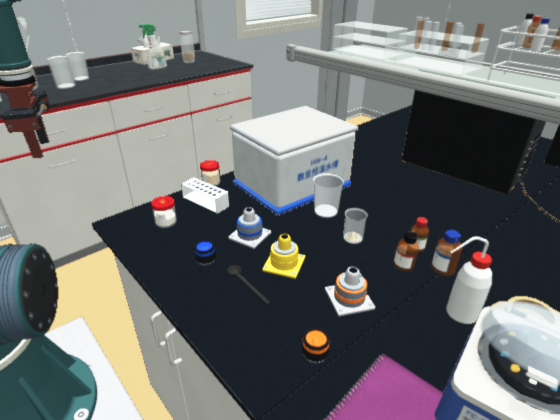

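The top view shows the blue cell at (252,273) and the blue port at (252,222), with the yellow decoy at (305,225), the orange port at (371,213) and the orange cell at (392,271). The scene view agrees, and shows a tall box behind the blue port.

```bash
cat >> h.py <<'E'
from scipy.spatial.transform import Rotation as Rn
def down(yaw): # closing line y of tool turned by yaw from world y
    return (Rn.from_euler('z',yaw)*Rn.from_matrix(np.diag([-1.,1,-1]))).as_quat()
def circ(c,zlo,zhi,guess,rad):
    """points of cloud within rad of guess, in z slab"""
    m=np.ones(c["range_z"].shape,bool); P=cloud(c,m)
    s=(P[:,2]>zlo)&(P[:,2]<zhi)&(np.hypot(*(P[:,:2]-guess).T)<rad); return P[s]
E
python3 - <<'E'
from h import *
print(current_orientation(), down(0))
c=capture("top"); P=cloud(c,np.ones((420,560),bool))
s=(P[:,2]>.09)&(P[:,1]>-.0)&(P[:,1]<.4)&(P[:,0]>.5); print("box front x",np.percentile(P[s],[0.5,5,50,99],axis=0).round(3))
for a in np.pi/180*np.array([-60,0,60,120,180]):
  for p in([.454,.149,.2],[.594,.15,.06]):
    q=inverse_kinematics(p,down(a)); print(a.round(2),None if q is None else np.round(q,2))
E
```

```text
[ 2.02995711e-01  9.79179625e-01 -5.22115590e-05 -6.80414005e-06] [0. 1. 0. 0.]
box front x [[0.715 0.067 0.093]
 [0.722 0.16  0.116]
 [0.865 0.278 0.208]
 [1.145 0.397 0.346]]
-1.05 [ 0.17  0.21  1.79 -0.    1.14 -0.35]
-1.05 [ 0.13  0.56  1.64 -0.    0.95 -0.39]
0.0 [ 0.17  0.21  1.79 -0.    1.14 -1.4 ]
0.0 [ 0.13  0.56  1.64 -0.    0.95 -1.44]
1.05 [ 0.17  0.21  1.79 -0.    1.14 -2.45]
1.05 [ 0.13  0.56  1.64 -0.    0.95 -2.48]
2.09 [ 0.17  0.21  1.79 -0.    1.14  2.79]
2.09 [ 0.13  0.56  1.64 -0.    0.95  2.75]
3.14 [ 0.17  0.21  1.79 -0.    1.14  1.74]
3.14 [ 0.13  0.56  1.64 -0.    0.95  1.71]
```

```bash
python3 - <<'E'
from h import *
move_ptp([.594,.15,.22],down(1.08))
c=capture("wrist"); cv2.imwrite("pics/w_port.png",c["image"]); print(-c["R"].T@c["t"])
P=circ(c,.081,.09,[.594,.15],.03); print("spigot top",len(P),P.mean(0).round(4),(P.min(0)/2+P.max(0)/2).round(4))
Q=circ(c,.046,.06,[.594,.15],.045); print("housing",len(Q),Q.mean(0).round(4),(Q.min(0)/2+Q.max(0)/2).round(4),np.ptp(Q,0))
move_ptp([.454,.149,.16],down(1.08))
c=capture("wrist"); cv2.imwrite("pics/w_cell.png",c["image"])
P=circ(c,.034,.046,[.454,.149],.04); print("cell top",len(P),P.mean(0).round(4),(P.min(0)/2+P.max(0)/2).round(4),np.ptp(P,0))
print(current_clock(),current_finger_gap())
E
python3 -c "
import cv2,numpy as np
cv2.imwrite('pics/w.png',np.hstack([cv2.resize(cv2.imread('pics/'+n),(400,300)) for n in('w_port.png','w_cell.png')]))"
```

```text
[0.55572456 0.08087112 0.38269554]
spigot top 755 [0.5947 0.1502 0.0843] [0.5948 0.1508 0.0838]
housing 2662 [0.5928 0.1472 0.0541] [0.5948 0.1513 0.053 ] [0.06403099 0.06470198 0.01378916]
cell top 2981 [0.4519 0.1479 0.0394] [0.4521 0.1485 0.0384] [0.04922199 0.0497696  0.00870658]
3.6667 0.08804253938150679
```

View pics/w.png

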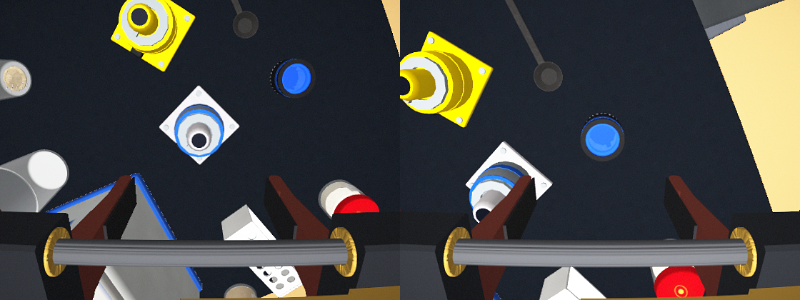

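The port spigot's top (left picture, (199,138)) and the blue cell (right picture, (602,138)) both match the depth fits, so I'm grasping.

```bash
python3 - <<'E'
from h import *
q=down(1.08)
servo_line([.4521,.1484,.06],q,rate=.15)
servo_line([.4521,.1484,.012],q,rate=.08)
move_gripper(.04); print("gap",current_finger_gap(),current_grip_force(),current_position())
servo_line([.4521,.1484,.13],q,rate=.12)
print(current_finger_gap(),current_force(),current_clock())
move_ptp([.5948,.151,.13],q)
c=capture("wrist"); cv2.imwrite("pics/g_w.png",c["image"])
d=capture("scene"); cv2.imwrite("pics/g_s.png",d["image"][170:330,150:350].repeat(3,0).repeat(3,1))
P=circ(c,.12,.165,[.5948,.151],.035); print(len(P),P.mean(0) if len(P) else 0)
if len(P): print((P.min(0)+P.max(0))/2,np.ptp(P,0))
P=circ(d,.10,.165,[.5948,.151],.035); print(len(P),P.mean(0) if len(P) else 0)
print(current_clock(),current_force(),current_position())
E
python3 -c "
import cv2,numpy as np
cv2.imwrite('pics/g.png',np.hstack([cv2.resize(cv2.imread('pics/'+n),(400,300)) for n in('g_w.png','g_s.png')]))"
```

```text
gap 0.04994888165722812 30.00035036355257 [0.4521943  0.14838794 0.01210297]
0.0494112251967897 [ 0.7982861  -0.61521385 -2.55689919] 7.0417
13930 [0.59075575 0.145421   0.15215384]
[0.59023133 0.15008588 0.14253508] [0.0602216  0.05036807 0.04492087]
490 [0.58768444 0.14253143 0.14601019]
7.7667 [-0.93227126  0.52483758 -1.5560356 ] [0.5927373  0.15090142 0.12904765]
```

View pics/g.png

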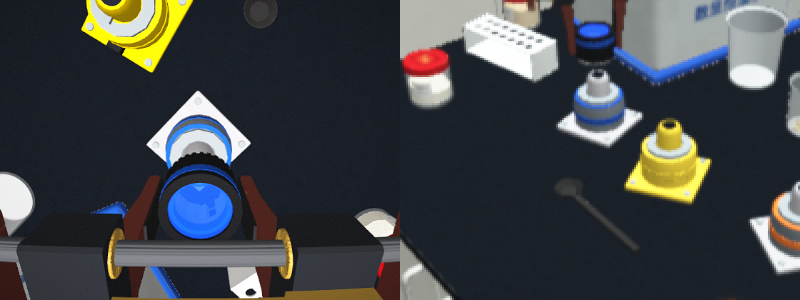

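The cell is held upright over the blue port. Next I lower it with contact sensing; resting on the pin should put the TCP at about z = 0.0805.

Run:
```python
from h import *
q=down(1.08)
sleep(.3); print(current_position(),current_force())
servo_line([.5948,.151,.105],q,rate=.1); print(current_position())
r=servo_line([.5948,.151,.076],q,rate=.03,contact_N=5)
print(r,current_position(),current_force(),current_torque(),current_finger_gap(),current_clock())
```

```text
[0.59426332 0.15107665 0.13025704] [ 0.90751221  0.6279044  -1.46020692]
[0.59422018 0.15093086 0.10449813]
True [0.59453548 0.15090361 0.08031826] [-0.73442233  0.13676017  5.51722206] [0.07977863 0.12093167 0.02347588] 0.04977389003076643 9.2417
```

Run:
```python
from h import *
z=.0785; a=1.08
t0=current_clock()
while a>-1.10 and current_clock()<45:
    a-=.04
    goto_joints(inverse_kinematics([.5948,.151,z],down(a)))
    p=current_position(); f=current_force()
    if round((1.08-a)/.04)%5==0: print(round(a,2),p.round(4),f.round(1),round(current_clock(),2))
    if f[2]<4 and p[2]>.0790: z-=.0005
    if f[2]>12: z+=.0005
    if p[2]<.0785 and f[2]<2.5: print("dropped?",a,p,f,z); break
print(current_clock(),a,z,current_position(),current_force())
```

```text
0.88 [0.5954 0.1519 0.08  ] [-2.5  2.2  7.7] 10.49
0.68 [0.5959 0.1519 0.0801] [-1.2  2.1  6.1] 11.74
0.48 [0.5959 0.152  0.0801] [-0.9  4.   7.9] 12.99
0.28 [0.5959 0.1519 0.08  ] [-1.   1.5  6.5] 14.24
0.08 [0.596 0.152 0.08 ] [-0.3  3.2  6.6] 15.49
-0.12 [0.5942 0.1506 0.0784] [-0.4  0.8 -2.4] 16.74
dropped? -0.12000000000000036 [0.59419867 0.15063662 0.0783803 ] [-0.3629382   0.77563074 -2.38697419] 0.079
16.7417 -0.12000000000000036 0.079 [0.59419867 0.15063662 0.0783803 ] [-0.3629382   0.77563074 -2.38697419]
```

Run:
```python
from h import *
q=down(-.12)
for zt in(.072,.066,.063,.0605,.059):
    r=servo_line([.595,.151,zt],q,rate=.03,contact_N=25)
    print(zt,r,current_position().round(4),current_force().round(1),current_torque().round(2),round(current_finger_gap(),4))
    if r: break
print(current_clock())
```

```text
0.072 False [0.5945 0.1509 0.0715] [-0.8 -0.6 -1.2] [ 0.01  0.03 -0.  ] 0.0498
0.066 False [0.5956 0.1511 0.0664] [ 0.4 -0.9  2.8] [ 0.09 -0.09 -0.01] 0.0499
0.063 False [0.5956 0.1511 0.0633] [0.2 0.3 4.2] [ 0.11 -0.17 -0.  ] 0.0503
0.0605 False [0.5956 0.1511 0.0618] [-1.4 -0.  12.1] [0.02 0.21 0.05] 0.0499
0.059 False [0.5957 0.1511 0.0618] [-4.7 -0.1 23.4] [-0.13  0.84 -0.02] 0.0493
18.225
```

Run:
```python
from h import *
servo_line([.595,.151,.0600],down(-.12),rate=.03); sleep(1.5)
print(current_position().round(4),current_force().round(1),current_grip_force(),current_finger_gap())
d=capture("scene"); cv2.imwrite("pics/end.png",cv2.resize(d["image"][140:320,160:400],None,fx=3,fy=3))
c=capture("wrist"); P=circ(c,.07,.098,[.595,.151],.026); h,e=np.histogram(P[:,2],14); print(h,e.round(3))
```

```text
[0.5957 0.1511 0.0618] [-1.9  0.4 15.7] 30.002705056685954 0.04975649942783685
[ 158  146  137  171  169  180  206  284  831 5675 3131   86   66   57] [0.07  0.072 0.074 0.076 0.078 0.08  0.082 0.084 0.086 0.088 0.09  0.092
 0.094 0.096 0.098]
```

View pics/end.png

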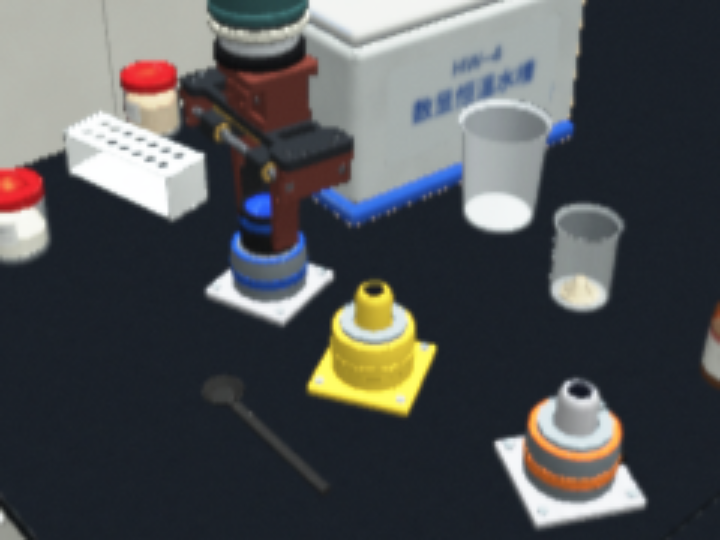

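The picture shows the collar sitting flush on the blue-ringed housing at (270,245). The cell's top measures about 0.090 m, which is home, and the grip is steady at 30 N.

```bash
python3 -c "
from bench import *
print(close_job())"
```

```text
the job is handed in; nothing more can be done
None
```

The blue-banded cell is keyed over the pin and pushed fully home on the blue-ringed port; I handed the job in with it still held there, gripped at 30 N and pressed down at about 16 N, but no verdict came back.

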